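Eject the label cassette and trap it

ROBOT

A 7-joint arm with a two-finger parallel gripper is mounted at the origin on the work surface. World frame = base frame: x ahead of the robot, y to its left, z up, the work surface at z = 0. Lengths are in m, angles in rad, forces in N, time in s.
With the tool pointing down it reaches from about 0.425 to 0.95 m from the base axis. Payload 4.7 kg.
Tool frame: the origin (TCP) lies on the centre line of the jaws, within the pads' length; the fingertips stand robot.nose_length ahead of it and the grasp point (between the pads) lies 8 mm behind it (robot.nose_length is the distance from the TCP to the fingertips, in m); z points along the fingers, y is the line along which they close (so a half turn about z gives the same grasp; the last joint's range is limited). The gripper opens to 85 mm and grips with 20 to 120 N. Pads are 22 mm wide; open, the fingers measure 114 mm over their backs; the gripper's body (76 mm by 85 mm) begins 54 mm behind the grasp point. The pads swing forward as they close: fully open they stand 13 mm farther back than shut.
Start: joints at [1.074, 0.469, -0.049, 1.532, 0.024, 1.141, -0.082], TCP at [0.304, -0.602, 0.242] pointing down, gripper open.
Joint ranges: [-2.59, 2.59], [-0.33, 1.99], [-1.39, 1.29], [0.1, 2.45], [-1.04, 4.18], [0.21, 1.99], [-2.66, 2.66]. Speed limits (rad/s): [2.57, 2.57, 3.14, 3.14, 3.14, 3.14, 3.14].

INTERFACE

Orientations are given as [roll, pitch, yaw] about the fixed x, y, z axes, in that order (R = Rz(yaw) Ry(pitch) Rx(roll)).
In Python, from plant import robot gives the robot as it stands. Calls block until the motion is done:
- robot.goto(position, orientation): joint-space move of the TCP to a pose.
- robot.move_straight(position, vel=0.15, attitude=None, contact_N=None): straight line of the TCP; attitude=None keeps the orientation; vel is the mean speed in m/s. With contact_N (N) it stops when the force on the tool has changed by that much, and returns True; else False.
- robot.move_joints(angles): joint-space move.
- robot.grip(opening, strength=None): opening from 0.0 (shut) to 1.0 (fully open); strength is the grip in N (None keeps the last); returns when the fingers have stopped.
- robot.sleep(seconds).
- robot.inverse_kinematics(position, orientation): joint angles nearest the present ones, or None.
- robot.sense(): the state.
- robot.grab_frame(name): name is "scene" or "top" or "wrist"; returns a dict with "image" (480x640x3 uint8, red, green, blue), "range_z" (480x640 float32, m along the optical axis (not along the pixel's ray), 0 where there is no reading), "fx", "fy", "cx", "cy" (pixels), "R" (3x3) and "t" (3): a world point X has camera coordinates R X + t. Camera axes: x right, y down, z forward; pixel columns grow to the right and rows downward; lengths in m; the calibration is good to about 2 mm. The wrist camera is an equidistant fisheye: a pixel r from the principal point sees the ray r / f radians off the axis. A picture is of the moment at which its call begins.
A pose or a line that the arm cannot do raises robot.IKError and nothing moves.
- robot.close_job(): hands the job in; it is judged then, once.
The state is a dict: "t": time; "joint_pos": joint angles; "joint_velocities": joint speeds; "effort": joint torques, N m; "tcp_pos": TCP position; "tcp_rot": TCP orientation; "wrist_force": force on the tool from outside, world axes, zero at the start; "torque": the same for the moment, N m; "opening": opening from 0.0 (shut) to 1.0 (fully open); "gripper_force": force on a finger pad.
Only numpy, scipy, OpenCV 4.12 (cv2) and the standard library are available. Lean on these libraries where they do the work, as an engineer would, in place of code of your own. Each camera call takes 0.05 s, during which the arm holds its last target. There are 200 camera calls.

TASK

Press the green eject key of the shelf-label printer fully down with one finger and keep it down; with the other finger stop the orange cassette as it springs out, so that it stands clearly out of its slot but its rear end is still inside. The program finishes while holding: key down, the cassette at rest against the other finger. Do not pinch or lift the cassette, and leave the soda bottle, the can and the blue spare cassette where they are.

Things in the scene. Friction and masses are not known exactly. Their poses are not given: they have to be found in the camera images.
- printer: White and grey shelf-label printer, fixed. Origin on the table under the middle of the slot's mouth; z up; the cassette comes out along printer -x over a level shelf. Grey base and shelf: x -90 to 150, y -63 to 87 mm, 40 mm high; white housing: x 0 to 150, same y, top 102 mm above the table. The slot is 53 mm wide (y -26.5 to 26.5), 28.5 mm high above the shelf.
- key_top (a point): Centre of the top of the green eject key, a pad 30 mm (printer x) by 26 mm (y) on the shelf at printer x -55, y +62 mm. Its top is 60 mm above the table at rest, 50 mm fully down (10 mm above the shelf); the point moves with it. A steel latch tooth, one piece with the key, stands 6 mm above the shelf before the cassette (printer x -19 to -12) and sinks with the key.
- eject_key (a joint): Downward travel of the eject key: 0 at rest, 0.010 m fully down; the cassette is let go at about 0.006 m. It takes 2 to 8 N and springs back up when let go.
- cassette: Orange loose block 80 (x) by 50 (y) by 26 mm high, about 110 g; origin: centre of its underside, axes as the printer's. It starts at printer x 28, y 0, z 40 mm, front face at x -12. With the key down a spring drives it along printer -x (2 to 5 N, 0.15 to 0.5 m/s) for 66 mm; unless stopped it is gone in under half a second. Wholly out of the slot after 68 mm.
- soda: Amber glass soda bottle, 58 mm in diameter, 180 mm high, standing behind the printer; origin at the centre of its underside. Bystander.
- can: Drink can with a red label, 66 mm in diameter, 115 mm high, standing some way in front of the printer's shelf; origin at the centre of its underside. Bystander.
- spare: Blue spare cassette, 80 by 50 by 26 mm, lying on the table beside the printer; origin at the centre of its underside. Bystander.
Things that resemble listed ones, but are neither listed nor needed, are in the scene too. There is more than one size of the cassette; the job needs the smallest.

How it is judged:
By the outcome, as a careful person would: the job done as asked, in the order asked, and still so for the second after the job is handed in, while the arm keeps its last pose, push and grip.
It also fails if it takes over 29 s, if anything falls off the work surface, if the arm or the gripper's body presses on something with over 40 N, if the wrist force passes 120 N, or if a joint passes its speed limit or range.

## Working session

There is one attempt and no reset: what is moved stays moved. The work goes in short steps, each a Python script; the robot and the scene stay as the last script left them, time stands still between calls to the robot, and variables do not carry over. Pictures are saved under pics/ and viewed, at most 10 in all, crops included, and the job is handed in when it is done.

```bash
mkdir -p pics; ls
python3 - <<'E'
from plant import robot
import cv2,numpy as np,pickle
print(robot.nose_length, robot.sense())
d={}
for n in("scene","top"):
    f=robot.grab_frame(n);d[n]=f
    cv2.imwrite(f"pics/{n}0.png",f["image"][:,:,::-1]);print(n,f["fx"],f["cx"],f["cy"],f["R"],f["t"])
pickle.dump(d,open("f.pkl","wb"))
E
```

```text
pics
0.011 {'t': 0.0, 'joint_pos': array([ 1.07410895,  0.46946245, -0.04860118,  1.53372126,  0.02412213,
        1.14098147, -0.08227001]), 'joint_velocities': array([ 0.00113649, -0.00034464,  0.00059974, -0.00047556, -0.0006049 ,
       -0.00087577, -0.00066485]), 'effort': array([-8.24418021e-04, -5.10311151e+01, -4.64963308e-02, -2.37715977e+01,
        1.07965679e-02,  7.42055039e-03, -1.81420813e-05]), 'tcp_pos': array([ 0.30411614, -0.60196931,  0.24123569]), 'tcp_rot': array([-3.13960871e+00,  9.03942780e-05,  4.67864488e-01]), 'wrist_force': array([-0.21749057,  0.0455907 , -0.12261614]), 'torque': array([ 0.005451  ,  0.00373635, -0.04594615]), 'gripper_force': 0.0, 'opening': 0.9999092278659115}
scene 507.7404080901199 311.9033746800825 236.33898953393182 [[-0.13771129  0.99043565 -0.00853361]
 [ 0.82919551  0.11057146 -0.54791309]
 [-0.54172909 -0.08252985 -0.83649173]] [ 0.06049958 -0.40048356  1.12413326]
top 501.1856874491826 318.0729445500083 243.67920364941122 [[ 0.00271101 -0.99987262 -0.01572852]
 [-0.99591431 -0.0012799  -0.0902942 ]
 [ 0.09026257  0.01590905 -0.99579093]] [0.04222819 0.5127293  0.85952198]
```

View pics/scene0.png

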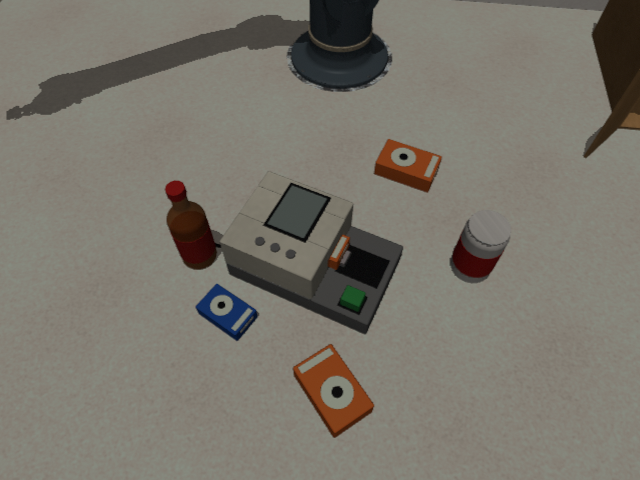

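View pics/top0.png

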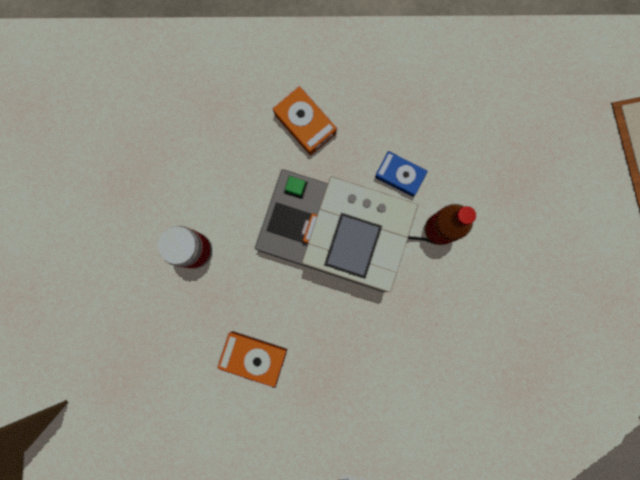

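The printer is at about (340,230) in the top view, with the green key at (296,186). Three orange items: (310,228) in the printer's slot, and loose ones at (305,120) and (253,360). The one in the slot is ours because it is in front of the latch and is the smallest. The loose ones look larger.

```bash
cat > h.py <<'E'
import numpy as np,cv2
def ray(f,uv,z):
    uv=np.atleast_2d(uv).astype(float)
    d=np.c_[(uv[:,0]-f["cx"])/f["fx"],(uv[:,1]-f["cy"])/f["fy"],np.ones(len(uv))]@f["R"]
    c=-f["R"].T@f["t"]; return c+d*((z-c[2])/d[:,2])[:,None]
def cloud(f):
    v,u=np.mgrid[:480,:640];z=f["range_z"]
    p=np.stack([(u-f["cx"])/f["fx"]*z,(v-f["cy"])/f["fy"]*z,z],-1)
    return (p-f["t"])@f["R"]
def blobs(f,lo,hi,amin):
    h=cv2.cvtColor(f["image"],cv2.COLOR_RGB2HSV);m=cv2.inRange(h,lo,hi)
    return [c for c in cv2.findContours(m,0,2)[0] if cv2.contourArea(c)>amin]
E
python3 - <<'E'
import pickle;from h import *
d=pickle.load(open("f.pkl","rb"))
for n in d:
    f=d[n];P=cloud(f);print(n)
    h=cv2.cvtColor(f["image"],cv2.COLOR_RGB2HSV)
    # housing top: height 0.102
    for nm,za,zb in(("house",.096,.108),("shelf+base",.034,.046)):
        m=((f["range_z"]>0)&(P[...,2]>za)&(P[...,2]<zb)).astype(np.uint8)
        m=cv2.morphologyEx(m,cv2.MORPH_OPEN,np.ones((5,5)))
        for c in cv2.findContours(m,0,2)[0]:
            if cv2.contourArea(c)<1500: continue
            W=ray(f,c[:,0],(za+zb)/2)[:,:2]*1000
            r=cv2.minAreaRect(W.astype(np.float32));print(nm,np.round(r[0],1),np.round(r[1],1),round(r[2],2),cv2.boundingRect(c))
    g=(cv2.inRange(h,(45,120,30),(80,255,255))>0)
    k=g&(P[...,2]>.055)&(P[...,2]<.066)
    v,u=np.nonzero(k);W=ray(f,np.c_[u,v],.06);print("key",k.sum(),W.mean(0),P[k].mean(0),cv2.minAreaRect((W[:,:2]*1000).astype(np.float32)))
    for c in blobs(f,(3,150,60),(18,255,255),60):
        x,y,w,hh=cv2.boundingRect(c);q=P[y:y+hh,x:x+w].reshape(-1,3);print("orange",(x,y,w,hh),"zmax",np.percentile(q[:,2],95),
          cv2.minAreaRect((ray(f,c[:,0],.026)[:,:2]*1000).astype(np.float32))[:2])
f=d["scene"];cv2.imwrite("pics/crop.png",cv2.resize(f["image"][200:340,260:420,::-1],(800,700))[:600])
E
```

```text
scene
house [528.7 -23.6] [150.3 151.8] 72.02 (223, 172, 129, 109)
shelf+base [564.9  88.3] [ 92.9 151.5] 72.18 (311, 227, 91, 98)
key 345 [0.61574265 0.08420543 0.06      ] [0.61552609 0.08420923 0.05956101] ((615.9003295898438, 84.30855560302734), (29.173229217529297, 27.93960952758789), 72.12879180908203)
orange (293, 344, 81, 93) zmax 0.035737850351772335 ((741.1307983398438, 69.86441802978516), (108.9252700805664, 68.20511627197266))
orange (329, 235, 21, 35) zmax 0.09995077122659825 ((521.1754760742188, 53.88992691040039), (16.902645111083984, 65.8406753540039))
orange (167, 209, 25, 22) zmax 0.14129085732099803 ((497.8859558105469, -217.61509704589844), (50.059844970703125, 33.70061492919922))
orange (375, 139, 66, 53) zmax 0.03576064268436584 ((322.2744140625, 156.47772216796875), (105.8131332397461, 89.5046615600586))
top
house [522.5 -25.5] [149.3 149.6] 71.91 (303, 177, 115, 114)
shelf+base [560.4  90.2] [ 85.4 149.4] 71.87 (256, 170, 71, 93)
key 244 [0.60929484 0.08229701 0.06      ] [0.60928631 0.08229357 0.06002859] ((609.3095703125, 82.20781707763672), (29.88330841064453, 24.525968551635742), 72.71209716796875)
orange (218, 332, 68, 55) zmax 0.03668999769501382 ((313.4290771484375, 157.13815307617188), (103.84314727783203, 66.48958587646484))
orange (439, 205, 24, 24) zmax 0.180088563452381 ((565.5736083984375, -184.7182159423828), (26.609209060668945, 50.2024040222168))
orange (613, 98, 27, 109) zmax 0.0070882090160605486 ((678.1502075195312, -501.0855712890625), (45.90095520019531, 195.297119140625))
orange (274, 87, 62, 68) zmax 0.03634774994444235 ((735.21533203125, 68.39826202392578), (109.17182159423828, 67.35269165039062))
```

View pics/crop.png

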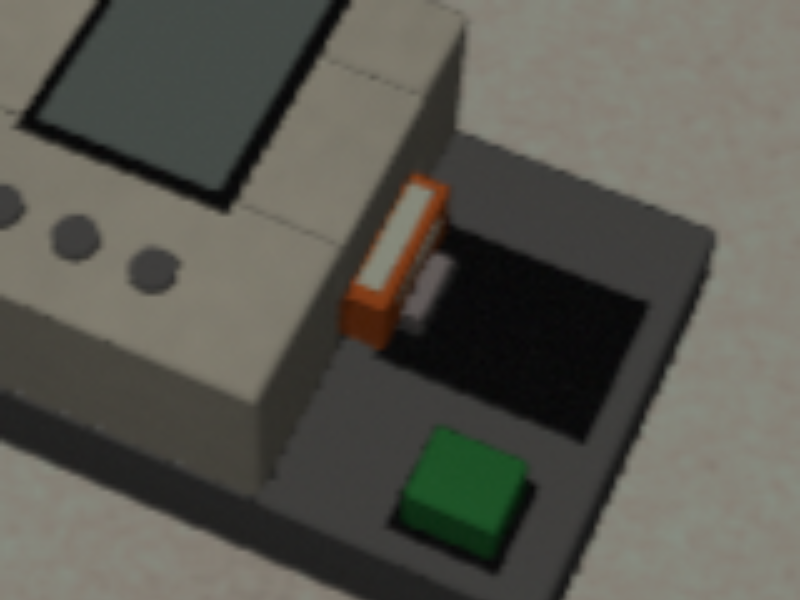

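The crop confirms it: a small orange cassette in the slot, the grey latch tooth in front of it and the green key on the shelf. The housing and shelf sizes match, so the printer's yaw is about -108° and its origin about (0.537, 0.050). The two cameras differ by 6 mm, so I'll hover and check from near.

```bash
cat >> h.py <<'E'
YAW=np.radians(-108);O=np.array([.537,.0503])
XP=np.array([np.cos(YAW),np.sin(YAW)]);YP=np.array([-XP[1],XP[0]])
def w(x,y,z): return [*(O+x*XP+y*YP),z]
ORI=[np.pi,0,YAW+np.pi]
E
python3 - <<'E'
from plant import robot
from h import *
import pickle
robot.grip(.56)
robot.goto(w(-.060,.031,.30),ORI)
robot.move_straight(w(-.060,.031,.105),vel=.15)
s=robot.sense();print(s["t"],s["tcp_pos"],s["tcp_rot"],s["opening"],s["wrist_force"])
d={n:robot.grab_frame(n) for n in("scene","top","wrist")};pickle.dump(d,open("f2.pkl","wb"))
a=cv2.resize(d["scene"]["image"][160:340,240:440],(660,594));cv2.imwrite("pics/s1.png",a[:,:,::-1])
cv2.imwrite("pics/w1.png",d["wrist"]["image"][:,:,::-1])
E
```

```text
4.6833 [0.58567767 0.09805864 0.10594966] [ 3.13995776e+00 -9.07419074e-04  1.25662981e+00] 0.5587734553461976 [0.43290211 0.39064592 0.84300527]
```

View pics/s1.png

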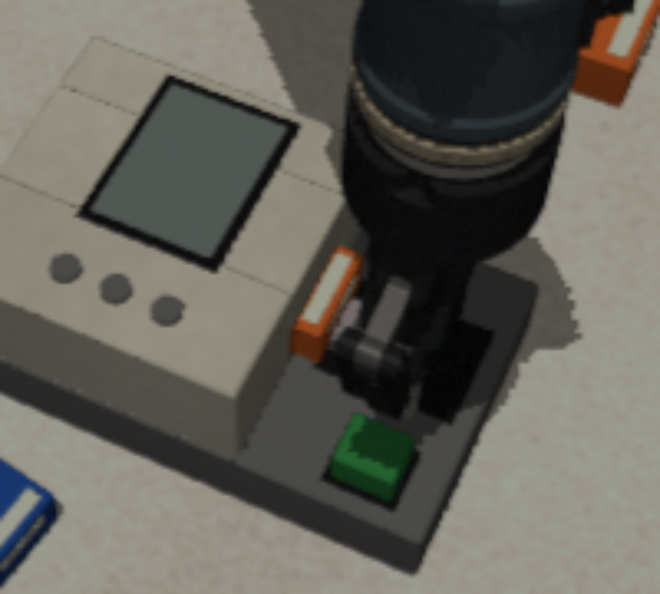

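View pics/w1.png

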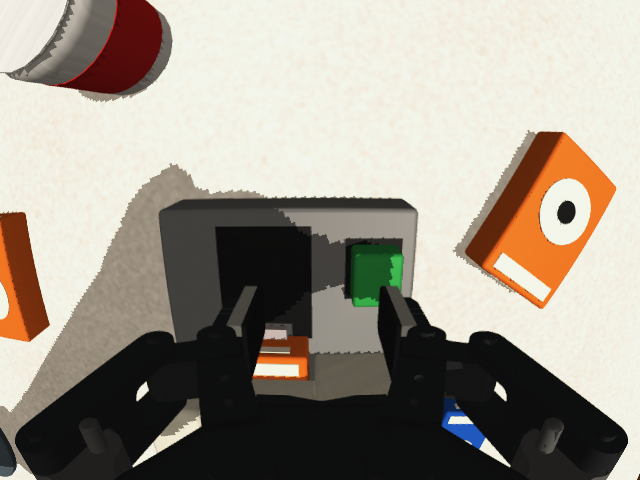

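The wrist view shows the shelf's front edge from (183,200) to (415,208), the key top at about (377,275), and the fingertips near (250,290) and (392,290). I'll turn these into points.

Run:
```python
import pickle;from h import *
f=pickle.load(open("f2.pkl","rb"))["wrist"]
v,u=np.mgrid[:480,:640].astype(float)
x=(u-f["cx"])/f["fx"];y=(v-f["cy"])/f["fy"];r=np.hypot(x,y)+1e-9;k=np.tan(r)/r
z=f["range_z"];P=(np.stack([x*k*z,y*k*z,z],-1)-f["t"])@f["R"]
ok=(z>0)&(r<1.4)
def pr(q): q=q[:,:2]-O;return np.c_[q@XP,q@YP]*1000
h=cv2.cvtColor(f["image"],cv2.COLOR_RGB2HSV)
K=ok&(cv2.inRange(h,(45,100,20),(80,255,255))>0)&(P[...,2]>.056)&(P[...,2]<.064)
q=pr(P[K]);print("key top xy range",np.percentile(q,[1,99],axis=0),P[K][:,2].mean())
S=ok&(P[...,2]>.037)&(P[...,2]<.043)
q=pr(P[S]);print("shelf",np.percentile(q,[.5,99.5],axis=0))
b=cv2.minAreaRect(q[(q[:,0]>-120)].astype(np.float32));print(b)
for nm,c0,c1 in(("L",225,275),("R",370,425)):
    m=np.zeros_like(ok);m[280:345,c0:c1]=1;m&=ok&(P[...,2]>.07)&(P[...,2]<.13)
    p=P[m];q=pr(p);tip=p[:,2]<np.percentile(p[:,2],1)+.006
    print(nm,m.sum(),"ztip",np.percentile(p[:,2],1),np.percentile(q[tip],[2,98],axis=0))
O_=ok&(cv2.inRange(h,(5,150,60),(18,255,255))>0)&(P[...,2]>.05)&(P[...,2]<.07);print("cass",np.percentile(pr(P[O_]),[1,99],axis=0),P[O_][:,2].max())
```

```text
key top xy range [[-71.45071055  47.71024417]
 [-42.40000501  72.85972875]] 0.0598615650609612
shelf [[-192.23756503  -77.39509517]
 [   1.84905055   84.1187346 ]]
((-40.16834259033203, 65.66144561767578), (117.99482727050781, 262.0853271484375), 3.6819887161254883)
L 1452 ztip 0.09887252095882865 [[-71.44826609  -3.46459264]
 [-50.48875996   7.50046293]]
R 1561 ztip 0.09913278026006682 [[-71.54388249  54.763224  ]
 [-50.36284276  65.44398892]]
cass [[-14.3099448   -6.22458752]
 [  2.27022601  23.56783428]] 0.06786826703898934
```

Measured in the printer frame, the key is within 2 mm of expected. The fingers stand at x -71 to -50, the key finger at y 55–69 and the stop finger at y -7 to 7. The tips are 7 mm below the TCP, so I'll press now.

Run:
```python
from plant import robot
from h import *
import pickle
X,Y=-.060,.030
robot.move_straight(w(X,Y,.070),vel=.08)
f0=robot.sense()["wrist_force"];z=.058
print(robot.move_straight(w(X,Y,z),vel=.03,contact_N=30))
for i in range(12):
    s=robot.sense();d=s["wrist_force"]-f0
    print(round(s["t"],2),round(z,4),s["tcp_pos"].round(4),d.round(1))
    if d[2]>14: break
    z-=.0007;robot.move_straight(w(X,Y,z),vel=.01);robot.sleep(.1)
robot.sleep(.3);s=robot.sense();print(s["t"],s["tcp_pos"],s["wrist_force"]-f0,s["opening"])
d={n:robot.grab_frame(n) for n in("scene","wrist")};pickle.dump(d,open("f3.pkl","wb"))
a=cv2.resize(d["scene"]["image"][160:340,240:440],(660,594));cv2.imwrite("pics/s2.png",a[:,:,::-1])
cv2.imwrite("pics/w2.png",d["wrist"]["image"][:,:,::-1])
```

```text
False
5.97 0.058 [0.5847 0.0986 0.0585] [1.2 1.4 2.7]
6.33 0.0573 [0.5848 0.0987 0.0583] [-0.6  1.6  7.7]
6.67 0.0566 [0.5848 0.0987 0.0582] [-1.8  1.1 10.8]
7.03 0.0559 [0.5849 0.0986 0.0581] [-3.1  0.3 15.2]
7.325 [0.58484452 0.09866289 0.05812721] [-3.59684972 -0.18004392 15.6375475 ] 0.561539912127097
```

View pics/s2.png

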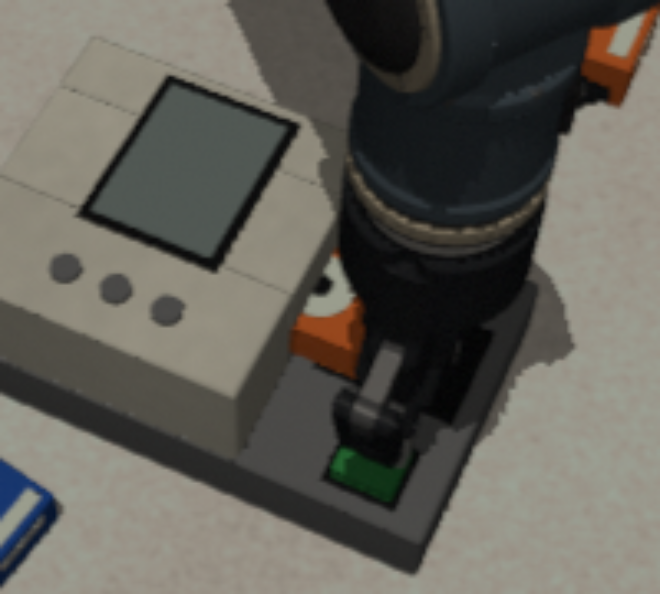

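View pics/w2.png

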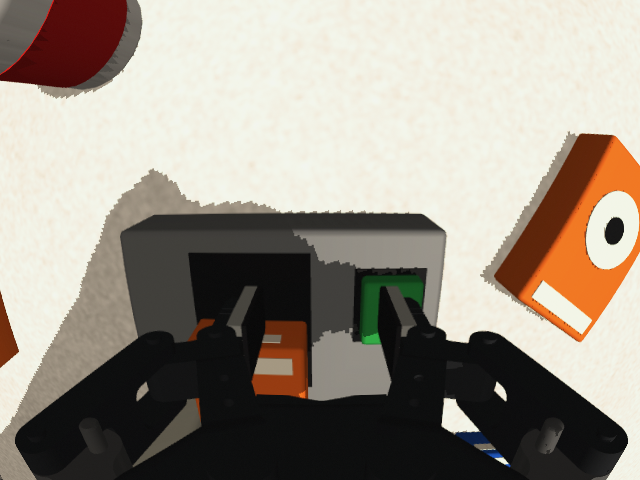

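The cassette (front edge at about row 320, columns 200–307) has come out against the left finger, and the right finger presses the key at (392,310). I'll check the key height and cassette position numerically, and that both stay still.

Run:
```python
from plant import robot
from h import *
import pickle
s=robot.sense();print(s["t"],s["tcp_pos"],s["wrist_force"])
def go(f):
    v,u=np.mgrid[:480,:640].astype(float)
    x=(u-f["cx"])/f["fx"];y=(v-f["cy"])/f["fy"];r=np.hypot(x,y)+1e-9;k=np.tan(r)/r
    z=f["range_z"];P=(np.stack([x*k*z,y*k*z,z],-1)-f["t"])@f["R"]
    def pr(q): q=q[:,:2]-O;return np.c_[q@XP,q@YP]*1000
    h=cv2.cvtColor(f["image"],cv2.COLOR_RGB2HSV);ok=(z>0)&(r<1.4)
    K=ok&(cv2.inRange(h,(45,100,20),(80,255,255))>0)
    print("key z pct",np.percentile(P[K][:,2],[50,75,90,97]).round(4))
    C=ok&(cv2.inRange(h,(3,150,40),(18,255,255))>0)&(P[...,2]>.058)&(P[...,2]<.075)
    q=pr(P[C]);print("cassette top",np.percentile(q,[1,99],axis=0).round(1),np.median(P[C][:,2]))
    for a,b in((-25,-8),(8,25)):
        m=(q[:,1]>a)&(q[:,1]<b);print("front x",m.sum(),np.percentile(q[m,0],1) if m.any() else None)
go(pickle.load(open("f3.pkl","rb"))["wrist"]);robot.sleep(.5);go(robot.grab_frame("wrist"))
```

```text
7.425 [0.58488326 0.09868451 0.05813174] [-4.33019174 -1.17551292 15.993428  ]
key z pct [0.0495 0.0501 0.0507 0.0513]
cassette top [[-50.4 -25.1]
 [-18.4  23.7]] 0.06581961263153638
front x 42 -50.453406547745345
front x 1718 -50.34738101244025
key z pct [0.0495 0.0501 0.0506 0.0514]
cassette top [[-50.4 -25.3]
 [-17.9  23.7]] 0.0658066143922177
front x 36 -50.01024267019055
front x 1715 -50.367710386207214
```

```bash
python3 -c "
from plant import robot
print(robot.close_job())"
```

```text
the job is handed in; nothing more can be done
None
```

The job is handed in, at about 8 s on the robot's clock: the key is held fully down (top at 50 mm), and the cassette rests against the other finger, front face 50 mm out of the slot and rear end about 30 mm inside.

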